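# Set the mixer timer four clicks on and start it

## Task

Set the timer of the tube mixer: with a fingertip against the side of the dial's raised wing, push the dial clockwise (seen from above) exactly four clicks on from where it stands, never past the fourth and without pinching the wing between the fingers. Then press the round start button on the same console fully down with a fingertip, let it come back up, and draw clear. Leave the mixer and the small things lying and standing on and in front of both machines where they are.

Things in the scene. Friction and masses are not known exactly. Their poses are not given: they have to be found in the camera images.
- dial (a joint): Click-stop dial on the timer console: grey disc, diameter 100 mm, 12 mm thick, with one raised wing. Value in rad grows clockwise seen from above. Nine click stops 20 deg (0.349 rad) apart: 0, 0.349 .. 2.79; starts in one of the first four. Leaving a stop takes about 3 N at 30 mm from the axis; past half-way it snaps into the next stop and stays.
- dial_centre (a point): Centre of the dial disc, on its axis, at the height of the disc's top face.
- wing_tip (a point): Outer end of the dial's raised wing, at its top edge, 45 mm from the dial axis; from dial_centre to here is the way the wing points. The wing is a grey upright bar along a radius, from a hub (radius 13 mm, 17 mm high over the disc) out to 45 mm, 16 mm thick, 24 mm high over the disc.
- start (a joint): Start button, a round white spring button of 16 mm radius in a grey round housing on the console's top panel, 140 mm from the dial axis. 0 m when up, 0.006 m when fully down; fully down takes 5 N, and it springs back.
- start_top (a point): Centre of the top face of the start button (up). It is pressed straight down.
- console: Timer console, a white box fixed to the table, 170 mm (x) by 260 mm (y) by 60 mm high, origin under its centre, z up. In its own frame the dial axis is at x 0, y +55 mm and the start button at x 0, y -85 mm. Nine black ticks round the dial mark the click stops.
- mixer: Grey tube mixer fixed to the table beside the console, 160 by 180 mm, 122 mm high with its tubes; origin under its centre. Not to be touched.
- vial: Loose capped vial, 26 mm across, 45 mm high, standing on the console's panel at about x +60, y -45 mm of the console frame; origin under its centre. Leave alone.
- cassette: Loose white test cassette 20 x 70 x 5 mm lying on the console's panel at about x -60, y -40 mm of the console frame; origin under its centre. Leave alone.
- reagent: Loose capped bottle, 38 mm across, 75 mm high, on the table just in front of the console; origin under its centre. Leave alone.
- marker: Loose marker pen 130 mm long, 14 mm thick, lying in front of the console along its own y; origin under its centre. Leave alone.
- cassettes: Loose pile of three cassettes, 20 x 70 x 15 mm, in front of the mixer; origin under its centre. Leave alone.
- cap_tube: Loose white capped tube, 28 mm across, 60 mm high, standing in front of the mixer; origin under its centre. Leave alone.

How it is judged (in metres and radians):
On the way, in this order (a step that is already met when the one before it is completed fails the run):
1. the dial rests four clicks clockwise of where it stood (distance of wing_tip from where it was at the start of the episode between 0.0535 and 0.062 m and velocity of joint dial between -0.3 and 0.3 rad/s), for 0.2 s.
2. the start button is pressed fully down (value of joint start above 0.0045 m), for 0.1 s.
At the end, for the whole second after the job is handed in: The dial rests in the fourth click stop clockwise from its start (80 degrees on, within 7 degrees), the start button has been pressed (at least 4.5 of its 6 mm) after that and is up again (within 1.5 mm), and the loose things are within 20 mm of where they stood and upright (distance of wing_tip from where it was at the start of the episode between 0.0535 and 0.062 m and velocity of joint dial between -0.1 and 0.1 rad/s and value of joint start below 0.0015 m and not (distance of any of vial, cassette, reagent, marker, cassettes, cap_tube from where it was at the start of the episode above 0.02 m or angle between any of vial, cassette, reagent, marker, cassettes, cap_tube's own z axis and vertical above 0.5 rad)); the robot touches nothing.
It fails at once if the dial is turned past the fourth click, most of the way to a fifth (distance of wing_tip from where it was at the start of the episode above 0.0658 m).
It fails at once if the start button is pressed while the dial is not on the fourth click (value of joint start above 0.003 m and not (distance of wing_tip from where it was at the start of the episode between 0.0535 and 0.062 m)).
It fails at once if the wing is pinched: fingers press on both its sides at once (contact force between the fingers and dial_c14 above 2 N and contact force between the fingers and dial_c15 above 2 N).
It fails at once if a loose bystander is moved more than 20 mm, lifted or tipped (distance of any of vial, cassette, reagent, marker, cassettes, cap_tube from where it was at the start of the episode above 0.02 m or angle between any of vial, cassette, reagent, marker, cassettes, cap_tube's own z axis and vertical above 0.5 rad).
It fails at once if the robot pushes against the mixer (contact force between any of the arm, the fingers and mixer above 3 N).
It also fails if it takes over 48 s, if anything falls off the work surface, if the arm or the gripper's body presses on something with over 40 N, if the wrist force passes 120 N, or if a joint passes its speed limit or range.

## Robot

A 6-joint arm with a two-finger parallel gripper is mounted at the origin on the work surface. World frame = base frame: x ahead of the robot, y to its left, z up, the work surface at z = 0. Lengths are in mm, angles in degrees, forces in N, time in s.
With the tool pointing down it reaches from about 350 to 850 mm from the base axis. Payload 8.1 kg.
Tool frame: the origin (TCP) lies between the finger pads; the fingertips stand 11 mm ahead of it and the grasp point (between the pads) lies 8 mm behind it; z points along the fingers, y is the line along which they close (so a half turn about z gives the same grasp; the last joint's range is limited). The gripper opens to 85 mm and grips with 20 to 120 N. Pads are 22 mm wide; open, the fingers measure 114 mm over their backs; the gripper's body (76 mm by 85 mm) begins 54 mm behind the grasp point. The pads swing forward as they close: fully open they stand 13 mm farther back than shut.
Start: joints at [-73.476, 7.471, 85.268, -0, 87.261, -4.893], TCP at [219.113, -558.565, 242.292] pointing down, gripper open.
Joint ranges: [-169.43, 169.43], [-51.17, 129.36], [1.28, 143.12], [-76.62, 256.62], [0, 156.53], [-152.29, 152.29]. Speed limits (degrees/s): [136.94, 136.94, 159.86, 180, 180, 180].

## Interface

Orientations are given as [roll, pitch, yaw] about the fixed x, y, z axes, in that order (R = Rz(yaw) Ry(pitch) Rx(roll)).
In Python, from bench import r, snapshot, get_calibration gives the robot as it stands.
- The arm moves only by the tool step_arm, never from a script. Its argument "rows" is a list of rows, each a list of 2 entries, a list of its own where there are three numbers: the shift along the tool's x, y, z in mm, then the turn about the tool's z in degrees. In form: [[[tx, ty, tz], yaw], ...]. A call has 1 to 12 rows; each row is the pose to reach, as a shift and turn from the pose commanded when the call began, along the tool's axes at that moment; what a row does not reach only later rows make up. A row lasts 1/10 s, in which the tool goes at most 50 mm and 8.59 degrees, less where a joint would pass 70% of its speed; a pose out of reach is approached as far as the arm can. A call with a gripper value outside its range is refused whole. "fingers" is the opening, from 0 (shut) to 1 (fully open), set as the call begins (left out, the last holds). The fingers move at their own pace and stop on an object; "squeeze" is the grip in N (left out, the last holds). Time passes only in rows, so rows that repeat a pose let the fingers close. It gives the time, the measured TCP pose, the force, the opening and the grip force at its end, in the units of the state.
- r.sense(): the state, without advancing time (a new reading comes with each control period).
- snapshot(name): name is "scene" or "top"; returns the picture (420x560x3 uint8, blue, green, red); there is no depth.
- get_calibration(name): a dict with "fovy" (degrees; the focal length in pixels is half the picture's height over the tangent of half this angle, whatever the lens; pixels are square), "cx", "cy" (the principal point, pixels), "eye" and "orientation" of the camera in the world. Camera axes: x right, y up, looking along -z (the intrinsics and any distortion apply to the point x, -y, -z); pixel columns grow to the right and rows downward; lengths in mm; the calibration is good to about 2 mm. A picture is of the moment at which its call begins. get_calibration takes no time and is no camera call.
- r.hand_in(): hands the job in; it is judged then, once.
The state is a dict: "time": time; "joint_pos": joint angles; "qd": joint speeds; "joint_efforts": joint torques, N m; "tool_pos": TCP position; "tcp_rot": TCP orientation; "ft_force": force on the tool from outside, world axes, zero at the start; "wrist_torque": the same for the moment, N m; "finger_gap": finger opening in mm; "grip_force": force on a finger pad.
Only numpy, scipy, OpenCV 4.12 (cv2) and the standard library are available. Lean on these libraries where they do the work, as an engineer would, in place of code of your own. Each camera call takes 0.05 s, during which the arm holds its last target. There are 200 camera calls.

## Working session

There is one attempt and no reset: what is moved stays moved. The work goes in short steps, Python scripts to look and compute and a tool call to move; the robot and the scene stay as the last step left them, time stands still between calls to the robot, and variables do not carry over. Pictures are saved under pics/ and viewed, at most 10 in all, crops included, and the job is handed in when it is done.

Besides the shell and the picture viewer there is one more tool, called after ">>>" as name([rows], argument=value, ...), one row to a line, values as JSON. step_arm: Moves the arm, as the interface text tells. Its arguments: {"type":"object","properties":{"rows":{"type":"array"},"fingers":{"type":"number"},"squeeze":{"type":"number"}},"required":["rows"]}

```bash
mkdir -p pics
python3 - <<'E'
from bench import r,snapshot,get_calibration
import cv2
for n in("scene","top"):
    cv2.imwrite(f"pics/{n}0.png",snapshot(n)); print(n,get_calibration(n))
s=r.sense();print(s["time"],s["tool_pos"],s["tcp_rot"],s["finger_gap"])
E
```

```text
scene {'fovy': 54.17542779904268, 'cx': 281.284506853226, 'cy': 210.00134983922644, 'eye': array([1035.72723827,  138.76377525,  682.4134941 ]), 'orientation': array([ 43.0992344 ,   0.4940195 , 106.44822483])}
top {'fovy': 54.27915310508968, 'cx': 270.083397049906, 'cy': 205.1357503891989, 'eye': array([ 320.09365483,  -19.60132165, 1036.22247538]), 'orientation': array([ 11.4134336 ,  -0.62252678, -90.35668173])}
0.1 [ 218.97017311 -558.09901955  241.34620999] [-1.79903887e+02 -8.92664334e-03  2.14163527e+01] 85.72087434256865
```

View pics/top0.png

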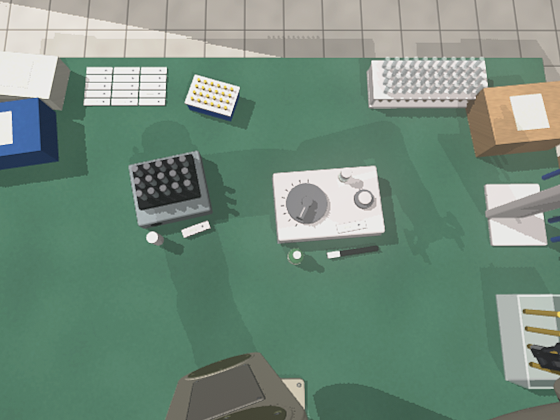

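View pics/scene0.png

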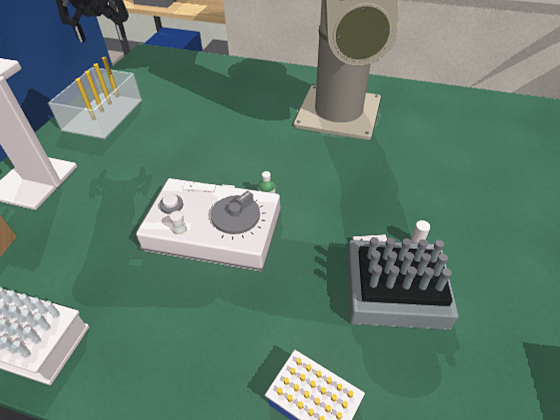

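The top view shows the dial at about (307,204), the button at (364,199), the vial at (346,177), the cassette at (352,227) and the mixer at (170,188). I'll enlarge both views to measure more closely.

Run:
```python
import cv2
a=cv2.imread("pics/top0.png")[160:260,260:400]; b=cv2.imread("pics/scene0.png")[160:280,130:290]
cv2.imwrite("pics/topc.png",cv2.resize(a,None,fx=5.5,fy=5.5,interpolation=cv2.INTER_CUBIC))
cv2.imwrite("pics/scenec.png",cv2.resize(b,None,fx=5,fy=5,interpolation=cv2.INTER_CUBIC))
```

```text
(no output)
```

View pics/topc.png

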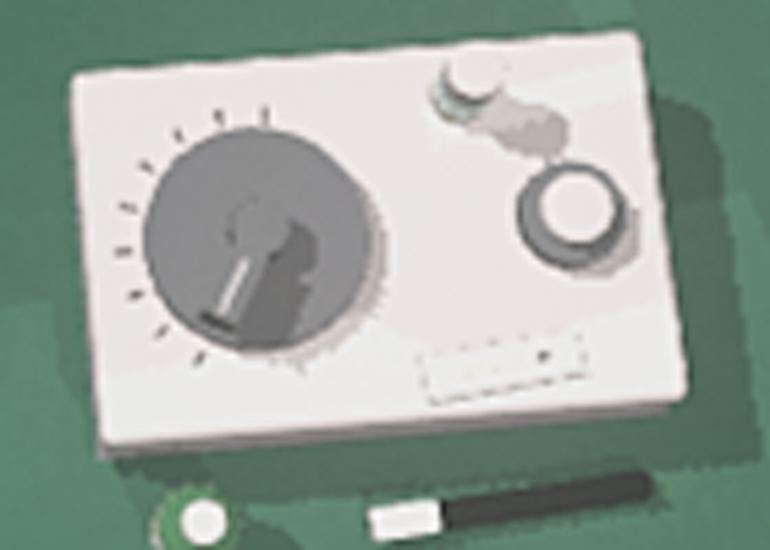

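View pics/scenec.png

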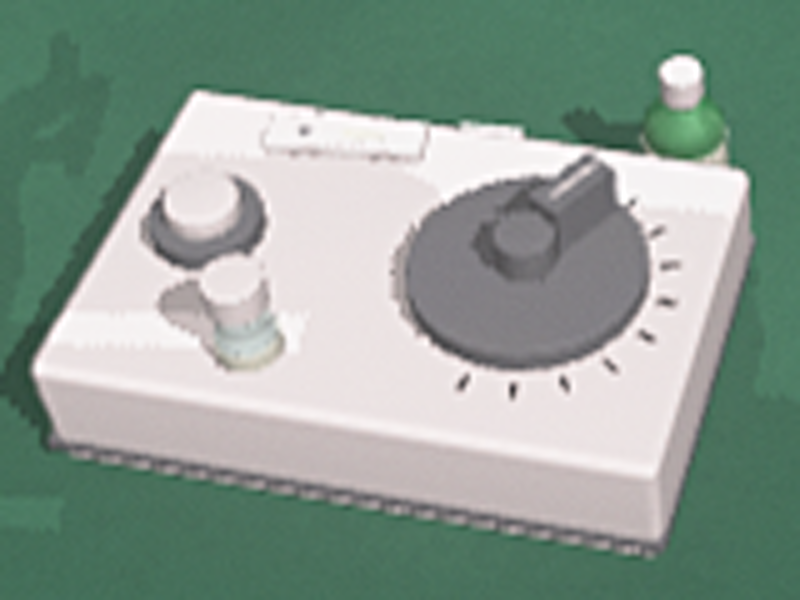

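The top crop shows the wing pointing to the lower left, with its tip near (220,315), near the first tick. The first tick is at (200,357) and the ninth at (266,113). I'll fit the console pose from its corners and the ticks.

```bash
cat > h.py <<'E'
import numpy as np
from scipy.spatial.transform import Rotation as R
from bench import get_calibration
C={n:get_calibration(n) for n in("scene","top")}
def proj(n,P):
    c=C[n];f=210/np.tan(np.radians(c["fovy"]/2))
    p=(np.atleast_2d(P)-c["eye"])@R.from_euler("xyz",c["orientation"],degrees=True).as_matrix()
    return np.c_[c["cx"]+f*p[:,0]/-p[:,2],c["cy"]-f*p[:,1]/-p[:,2]]
def unproj(n,uv,z):
    c=C[n];f=210/np.tan(np.radians(c["fovy"]/2));uv=np.atleast_2d(uv).astype(float)
    d=np.c_[(uv[:,0]-c["cx"])/f,-(uv[:,1]-c["cy"])/f,-np.ones(len(uv))]@R.from_euler("xyz",c["orientation"],degrees=True).as_matrix().T
    return c["eye"]+d*((z-c["eye"][2])/d[:,2])[:,None]
top=lambda a:np.array([260,160])+(np.array(a)+.5)/5.5-.5
sc=lambda a:np.array([130,160])+(np.array(a)+.5)/5-.5
E
python3 - <<'E'
from h import *
from scipy.optimize import least_squares
L=np.array([[85,130],[85,-130],[-85,-130],[-85,130]])
ct=top([(72,73),(638,32),(687,400),(103,445)]);cs=sc([(658,475),(35,370),(195,92),(748,175)])
def W(q,l,z): 
    c,s=np.cos(q[2]),np.sin(q[2]);return np.c_[l@np.array([[c,s],[-s,c]])+q[:2],np.full(len(l),z)]
def f(q,n,o): return (proj(n,W(q,L,60))-o).ravel()
for name,res in (("top",lambda q:f(q,"top",ct)),("scene",lambda q:f(q,"scene",cs)),("both",lambda q:np.r_[f(q,"top",ct),f(q,"scene",cs)])):
    s=least_squares(res,[550,-100,0],x_scale=[100,100,.1]);print(name,s.x[:2],np.degrees(s.x[2]),np.round(s.fun,1))
q=s.x;print("dial",W(q,np.array([[0,55]]),0),"start",W(q,np.array([[0,-85]]),0))
dc=W(q,np.array([[0,55]]),0)[0,:2]
tk=unproj("top",top([(200,357),(162,331),(136,295),(123,251),(128,207),(147,166),(179,134),(220,116),(266,113)]),60)[:,:2]-dc
print("tick",np.degrees(np.arctan2(tk[:,1],tk[:,0])).round(1),np.hypot(*tk.T).round(1))
tk=unproj("scene",sc([(632,202),(657,231),(670,265),(668,302),(648,338),(612,367),(565,383),(513,390),(463,382)]),60)[:,:2]-dc
print("tick",np.degrees(np.arctan2(tk[:,1],tk[:,0])).round(1),np.hypot(*tk.T).round(1))
for n,p in(("top",top([(220,314)])),("scene",sc([(600,162)]))):
    t=unproj(n,p,96)[0,:2]-dc;print("wing",np.degrees(np.arctan2(t[1],t[0])),np.hypot(*t))
E
```

```text
top [ 523.95202446 -172.46018659] 4.1309700233411375 [-0.7 -0.4  0.6 -0.5  0.8  0.3 -0.7  0.4]
scene [ 525.96856031 -169.04272527] 4.311530010706174 [ 0.8  0.8 -2.2  0.2 -0.4 -1.   1.8 -1.3]
both [ 524.66617081 -170.73072924] 4.21732479668197 [-1.4 -0.6 -0.2 -0.8  0.1 -0.1 -1.4  0.2  0.1  0.2 -2.7 -0.5 -0.7 -1.6
  1.3 -1.8]
dial [[ 520.6214842 -115.8796535    0.       ]] start [[ 530.91705011 -255.50057357    0.        ]]
tick [156.4 135.6 115.3  94.   73.2  52.   31.2  11.2  -8.9] [56.  55.6 55.4 55.7 55.5 56.4 57.7 58.8 59.7]
tick [155.9 136.1 115.8  95.2  74.5  54.2  34.2  13.4  -7.1] [60.4 58.1 57.2 57.4 57.5 57.4 56.1 56.9 57.4]
wing 157.05895824855534 41.80116588108146
wing 155.9303865476347 44.055470034041505
```

```bash
cat >> h.py <<'E'
dc=np.array([520.6,-115.9])
def shift(cur,tgt):   # cur,tgt: x,y,z,yaw world; returns shift in tool axes and turn about tool z
    M=R.from_euler("xyz",[180,0,cur[3]],degrees=True).as_matrix()
    return np.round(M.T@(np.array(tgt[:3],float)-cur[:3]),1),round(cur[3]-tgt[3],1)
def pushpose(th,gap,r=34,z=91):  # tool pose with front face gap mm behind wing face at wing angle th (world deg)
    a=np.radians(th);u=np.array([np.cos(a),np.sin(a)]);t=np.array([np.sin(a),-np.cos(a)])
    p=dc+r*u-(19+gap)*t;return np.r_[p,z,th-90]
E
python3 - <<'E'
from h import *
g=pushpose(156,8,z=150);print(g,shift([219.1,-558.6,242.3,21.4],g))
E
```

```text
[ 478.55756508 -126.73668149  150.           66.        ] (array([ 399.1, -307.4,   92.3]), np.float64(-44.6))
```

>>> step_arm([
  [[33,-25,0],-4],
  [[66,-51,0],-8],
  [[100,-77,0],-12],
  [[133,-102,0],-16],
  [[166,-128,10],-20],
  [[200,-154,20],-24],
  [[233,-179,30],-28],
  [[266,-205,40],-32],
  [[299,-231,50],-36],
  [[333,-256,65],-40],
  [[366,-282,80],-44],
  [[399,-307,92],-44.6],
], fingers=0)

```text
time: 1.3
tool_pos: [478.6, -125.2, 149.1]
tcp_rot: [-179.9, 0.0, 66.2]
ft_force: [-0.2, -0.8, 0.4]
finger_gap: -0.3
grip_force: 0.0
```

>>> step_arm([
  [[0,0,0],0],
  [[0,0,0],0],
  [[0,0,0],0],
  [[0,0,0],0],
])

```text
time: 1.7
tool_pos: [478.3, -128.2, 150.8]
tcp_rot: [180.0, 0.0, 65.9]
ft_force: [-0.3, -0.6, 0.0]
finger_gap: 0.4
grip_force: 0.0
```

Run:
```python
from h import *
from bench import r,snapshot
import cv2
s=r.sense();print(s["time"],s["tool_pos"],s["tcp_rot"],s["finger_gap"],s["ft_force"])
a=snapshot("top")[150:270,250:410];b=snapshot("scene")[130:280,130:290]
cv2.imwrite("pics/c1.png",np.hstack([cv2.resize(a,(400,300),interpolation=2),cv2.resize(b,(320,300),interpolation=2)]))
```

```text
1.7 [ 478.31834391 -128.20273016  150.76303541] [1.79955746e+02 1.18372331e-02 6.59214741e+01] 0.4278930947719874 [-0.26180445 -0.64796246  0.01486383]
```

View pics/c1.png

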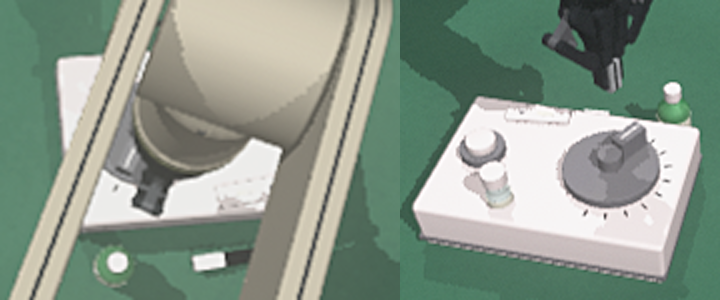

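The scene view shows the shut fingertips at about (235,174), above and to the -y side of the wing. The wing is still at (315,135) in the crop.

Run:
```python
from h import *
print(proj("scene",[[478.5,-127,139],[478.5,-127,150]]))
```

```text
[[234.66347091 173.01880439]
 [234.15053667 168.82124248]]
```

>>> step_arm([
  [[0,0,15],0],
  [[0,0,30],0],
  [[0,0,45],0],
  [[0,0,58],0],
  [[0,0,58],0],
  [[0,0,58],0],
])

```text
time: 2.4
tool_pos: [478.0, -126.9, 91.6]
tcp_rot: [-179.9, 0.0, 66.0]
ft_force: [-0.1, -0.3, 0.1]
finger_gap: -0.1
grip_force: 0.0
```

Run:
```python
from h import *
from bench import r,snapshot
import cv2
b=snapshot("scene")[150:260,170:290]
cv2.imwrite("pics/c2.png",cv2.resize(b,(600,550),interpolation=2))
```

```text
(no output)
```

View pics/c2.png

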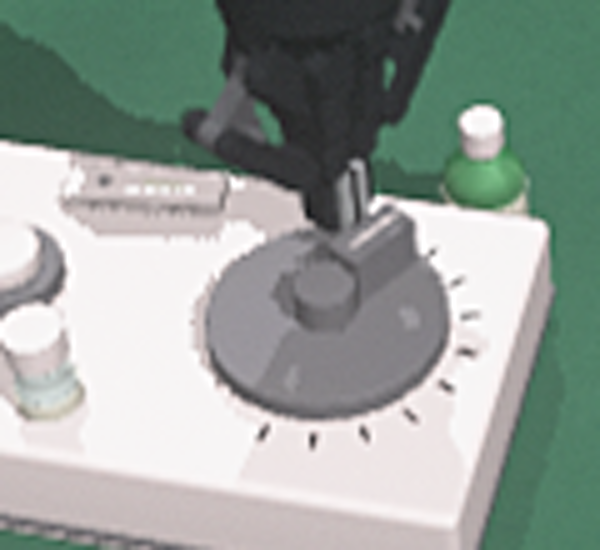

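The fingertip stands beside the wing on its trailing side, at about (345,215) in the crop. I'll advance gently to find contact.

>>> step_arm([
  [[3,0,0],0],
  [[5,0,0],0],
  [[6,0,0],0],
  [[6,0,0],0],
])

```text
time: 2.85
tool_pos: [481.2, -121.4, 92.7]
tcp_rot: [180.0, -0.0, 66.0]
ft_force: [1.2, 0.3, -0.6]
finger_gap: 0.3
grip_force: 0.0
```

>>> step_arm([
  [[1,0,0],0],
  [[1,0,0],0],
])

```text
time: 3.05
tool_pos: [481.3, -121.0, 92.5]
tcp_rot: [180.0, 0.0, 66.0]
ft_force: [-2.2, -2.0, 1.7]
finger_gap: 0.3
grip_force: 1.2
```

>>> step_arm([
  [[1,0,0],0],
  [[1,0,0],0],
])

```text
time: 3.25
tool_pos: [481.6, -120.1, 92.4]
tcp_rot: [-180.0, 0.0, 66.0]
ft_force: [-2.6, -3.3, 3.8]
finger_gap: 0.0
grip_force: 2.2
```

>>> step_arm([
  [[1,0,0],0],
  [[1,0,0],0],
])

```text
time: 3.45
tool_pos: [482.1, -118.7, 92.3]
tcp_rot: [-180.0, -0.0, 66.0]
ft_force: [-2.3, -2.1, 1.5]
finger_gap: 0.1
grip_force: 1.6
```

>>> step_arm([
  [[1,0,0],0],
  [[1,0,0],0],
])

```text
time: 3.65
tool_pos: [482.5, -117.6, 92.1]
tcp_rot: [-180.0, -0.0, 66.0]
ft_force: [-2.2, -1.0, 1.0]
finger_gap: -0.0
grip_force: 0.9
```

Run:
```python
from h import *
cur=pushpose(156,-2,z=92)
for ths in (np.arange(150,117,-3),np.arange(117,90,-3)):
    print([[list(map(float,a)),float(b)] for a,b in (shift(cur,pushpose(t,1.5,z=92)) for t in ths)]);cur=pushpose(ths[-1],1.5,z=92); print(ths[-1],cur)
```

```text
[[[0.2, -2.0, -0.0], 6.0], [[2.1, -2.8, -0.0], 9.0], [[4.0, -3.5, -0.0], 12.0], [[6.0, -4.1, -0.0], 15.0], [[8.0, -4.7, -0.0], 18.0], [[10.0, -5.1, -0.0], 21.0], [[12.1, -5.4, -0.0], 24.0], [[14.2, -5.6, -0.0], 27.0], [[16.2, -5.7, -0.0], 30.0], [[18.3, -5.7, -0.0], 33.0], [[20.4, -5.6, -0.0], 36.0]]
120 [485.84647922 -96.70513627  92.          30.        ]
[[[1.8, -1.0, -0.0], 3.0], [[3.7, -2.0, -0.0], 6.0], [[5.6, -2.8, -0.0], 9.0], [[7.5, -3.5, -0.0], 12.0], [[9.5, -4.1, -0.0], 15.0], [[11.5, -4.7, -0.0], 18.0], [[13.5, -5.1, -0.0], 21.0], [[15.6, -5.4, -0.0], 24.0], [[17.7, -5.6, -0.0], 27.0]]
93 [498.34867203 -83.01948292  92.           3.        ]
```

>>> step_arm([
  [[0.2,-2,0],6],
  [[2,-2.8,0],9],
  [[4,-3.5,0],12],
  [[6,-4.1,0],15],
  [[8,-4.7,0],18],
  [[10,-5.1,0],21],
  [[12.1,-5.4,0],24],
  [[14.2,-5.6,0],27],
  [[16.2,-5.7,0],30],
  [[18.3,-5.7,0],33],
  [[20.4,-5.6,0],36],
])

```text
time: 4.75
tool_pos: [486.0, -96.5, 92.1]
tcp_rot: [-180.0, -0.1, 29.9]
ft_force: [1.2, 0.8, 0.4]
finger_gap: -0.2
grip_force: 0.0
```

>>> step_arm([
  [[1.8,-1,0],3],
  [[3.7,-2,0],6],
  [[5.6,-2.8,0],9],
  [[7.5,-3.5,0],12],
  [[9.5,-4.1,0],15],
  [[11.5,-4.7,0],18],
  [[13.5,-5.1,0],21],
  [[15.6,-5.4,0],24],
  [[17.7,-5.6,0],27],
  [[17.7,-5.6,0],27],
])

```text
time: 5.75
tool_pos: [498.2, -82.8, 92.0]
tcp_rot: [-180.0, 0.0, 3.0]
ft_force: [-2.9, -0.1, 1.7]
finger_gap: 0.1
grip_force: 0.9
```

Run:
```python
from h import *
from bench import r,snapshot
import cv2
b=snapshot("scene")[150:260,170:290]
cv2.imwrite("pics/c3.png",cv2.resize(b,(600,550),interpolation=2))
cur=pushpose(93,1.5,z=92)
print([shift(cur,pushpose(t,1.5,z=92)) for t in (91,89,87,85,83,81)])
```

```text
[(array([ 1.2, -0.7, -0. ]), np.float64(2.0)), (array([ 2.4, -1.3, -0. ]), np.float64(4.0)), (array([ 3.7, -2. , -0. ]), np.float64(6.0)), (array([ 4.9, -2.5, -0. ]), np.float64(8.0)), (array([ 6.2, -3. , -0. ]), np.float64(10.0)), (array([ 7.5, -3.5, -0. ]), np.float64(12.0))]
```

View pics/c3.png

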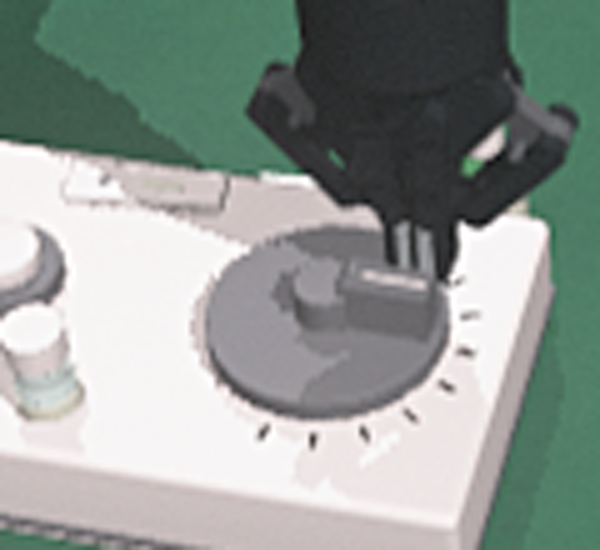

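The wing points toward the fourth tick, just past the third click, with the fingertip in contact. That agrees with the commanded angle. Now the last click.

>>> step_arm([
  [[1.2,-0.7,0],2],
  [[2.4,-1.3,0],4],
  [[3.7,-2,0],6],
  [[4.9,-2.5,0],8],
  [[4.9,-2.5,0],8],
])

```text
time: 6.3
tool_pos: [503.1, -80.3, 92.1]
tcp_rot: [-180.0, -0.0, -4.9]
ft_force: [0.2, -0.2, -0.5]
finger_gap: 0.3
grip_force: 0.1
```

>>> step_arm([
  [[1.3,-0.5,0],2],
  [[2.6,-1,0],4],
  [[2.6,-1,0],4],
  [[2.6,-1,0],4],
])

```text
time: 6.7
tool_pos: [505.7, -79.7, 92.3]
tcp_rot: [-180.0, -0.0, -8.9]
ft_force: [-0.7, -0.0, 0.5]
finger_gap: -0.1
grip_force: 0.0
```

>>> step_arm([
  [[-5,0,0],0],
  [[-10,0,0],0],
  [[-12,0,0],0],
  [[-12,0,-20],0],
  [[-12,0,-50],0],
  [[-12,0,-50],0],
])

```text
time: 7.3
tool_pos: [496.3, -78.6, 146.8]
tcp_rot: [180.0, -0.4, -9.0]
ft_force: [1.2, -0.6, 1.2]
finger_gap: 0.1
grip_force: 0.0
```

Run:
```python
from h import *
from bench import r,snapshot
import cv2
b=snapshot("scene")[150:260,170:290]
cv2.imwrite("pics/c4.png",cv2.resize(b,(600,550),interpolation=2))
for th in (116,96,76,56):
    a=np.radians(th);print(th,(proj("scene",[np.r_[dc+45*np.array([np.cos(a),np.sin(a)]),96]])-[170,150])*5)
print(r.sense()["tool_pos"])
```

```text
116 [[433.93647604 255.3080847 ]]
96 [[432.01148219 283.65046784]]
76 [[416.44603392 310.97491075]]
56 [[388.73096516 333.75908437]]
[495.40807618 -78.34862203 144.82796034]
```

View pics/c4.png

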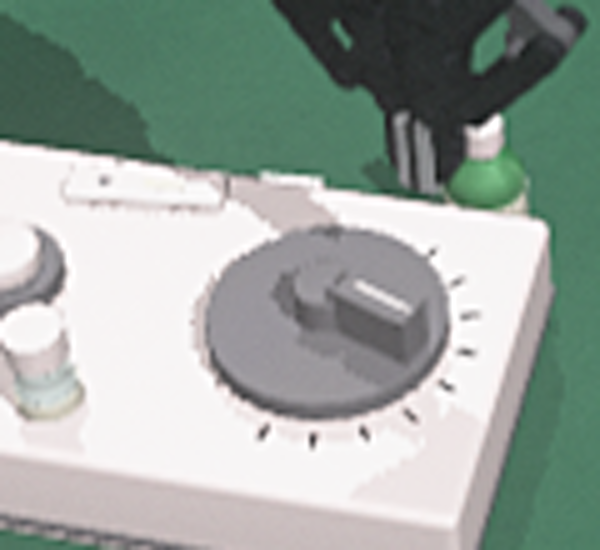

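The wing tip is at about (415,310) in the crop, where the model puts 76°, so the dial is on the fourth click. Next, the button.

Run:
```python
from h import *
ct,cs=top([(578,205)]),sc([(203,203)])
for z in (70,75,80,85,90): print(z,unproj("top",ct,z)[0,:2].round(1),unproj("scene",cs,z)[0,:2].round(1))
def mv(c,s,y): 
    M=R.from_euler("xyz",[180,0,c[3]],degrees=True).as_matrix();return np.r_[c[:3]+M@np.array(s),c[3]-y]
c=pushpose(93,1.5,z=92)
for s,y in (([4.9,-2.5,0],8),([2.6,-1,0],4),([-12,0,-50],0)): c=mv(c,s,y)
print(c,shift(c,[531,-255.5,120,c[3]]))
```

```text
70 [ 534.6 -260.6] [ 524.7 -260.4]
75 [ 533.5 -259.4] [ 528.9 -257.2]
80 [ 532.4 -258.1] [ 533.1 -253.9]
85 [ 531.3 -256.9] [ 537.2 -250.6]
90 [ 530.2 -255.6] [ 541.4 -247.4]
[493.93611873 -77.61965955 142.          -9.        ] (array([ 64.4, 169.9,  22. ]), np.float64(0.0))
```

>>> step_arm([
  [[14,36,0],0],
  [[29,73,0],0],
  [[43,110,0],0],
  [[58,147,0],0],
  [[65,170.5,10],0],
  [[65,170.5,22],0],
  [[65,170.5,36],0],
  [[65,170.5,42],0],
  [[65,170.5,42],0],
])

```text
time: 8.25
tool_pos: [530.1, -254.6, 98.1]
tcp_rot: [-179.9, 0.2, -8.9]
ft_force: [0.0, -0.3, 0.4]
finger_gap: -0.4
grip_force: 0.0
```

Run:
```python
from h import *
from bench import r,snapshot
import cv2
b=snapshot("scene")[150:240,130:250]
cv2.imwrite("pics/c5.png",cv2.resize(b,(600,450),interpolation=2))
```

```text
(no output)
```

View pics/c5.png

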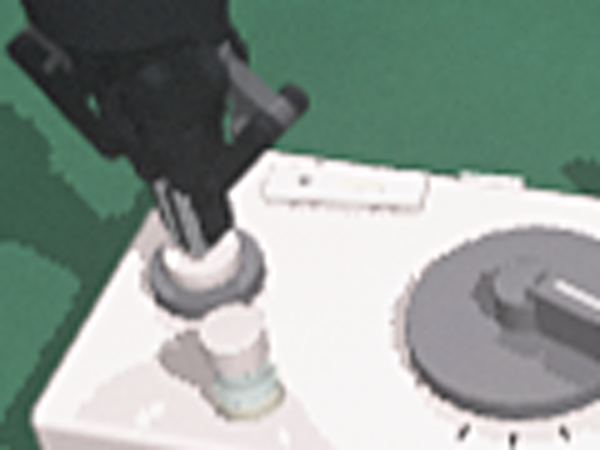

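The fingertip stands over the white button at about (200,245) in the crop, clear of the vial. I'll press in small steps.

>>> step_arm([
  [[0,0,3],0],
  [[0,0,6],0],
  [[0,0,8],0],
  [[0,0,8],0],
])

```text
time: 8.7
tool_pos: [531.7, -256.4, 92.5]
tcp_rot: [-180.0, -0.0, -9.0]
ft_force: [0.2, 1.5, 1.8]
finger_gap: -0.1
grip_force: 0.8
```

>>> step_arm([
  [[0,0,2],0],
  [[0,0,2],0],
])

```text
time: 8.9
tool_pos: [531.7, -256.5, 90.5]
tcp_rot: [-180.0, -0.0, -9.0]
ft_force: [0.9, 1.5, 2.2]
finger_gap: 0.0
grip_force: 1.4
```

>>> step_arm([
  [[0,0,2],0],
  [[0,0,2],0],
])

```text
time: 9.1
tool_pos: [531.8, -256.6, 88.5]
tcp_rot: [180.0, -0.1, -9.0]
ft_force: [1.9, 1.4, 3.9]
finger_gap: 0.2
grip_force: 2.0
```

>>> step_arm([
  [[0,0,2],0],
  [[0,0,2],0],
])

```text
time: 9.3
tool_pos: [531.8, -256.6, 87.0]
tcp_rot: [180.0, -0.0, -9.0]
ft_force: [0.2, 2.0, 7.2]
finger_gap: -0.1
grip_force: 3.8
```

>>> step_arm([
  [[0,0,1],0],
  [[0,0,1],0],
  [[0,0,1],0],
])

```text
time: 9.6
tool_pos: [531.8, -256.6, 86.9]
tcp_rot: [180.0, -0.1, -9.0]
ft_force: [-3.0, 3.5, 15.3]
finger_gap: -0.6
grip_force: 7.4
```

The force rose to 15 N with no further travel, so the button is fully down. Drawing clear.

>>> step_arm([
  [[0,0,-5],0],
  [[0,0,-15],0],
  [[0,0,-40],0],
  [[0,0,-80],0],
  [[-40,0,-110],0],
  [[-80,0,-120],0],
  [[-110,40,-120],0],
  [[-110,80,-120],0],
  [[-110,120,-120],0],
  [[-110,160,-120],0],
  [[-110,160,-120],0],
  [[-110,160,-120],0],
])

```text
time: 10.8
tool_pos: [396.9, -397.8, 204.7]
tcp_rot: [-179.9, 0.1, -9.1]
ft_force: [-0.1, 1.0, 0.2]
finger_gap: -0.3
grip_force: 0.0
```

Run:
```python
from h import *
from bench import r,snapshot
import cv2
b=snapshot("top")[140:270,120:400]
cv2.imwrite("pics/c6.png",cv2.resize(b,(784,364),interpolation=2))
```

```text
(no output)
```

View pics/c6.png

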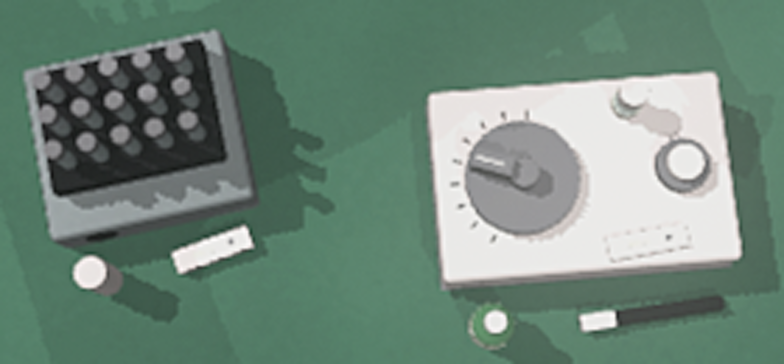

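The wing at (485,162) now points to the fifth tick, four clicks on. The button at (686,160) is up, and the loose things are where they stood. Handing in.

```bash
python3 -c "
from bench import r
print(r.hand_in())"
```

```text
the job is handed in; nothing more can be done
None
```

I pushed the dial four clicks clockwise, pressed the start button fully down and let it spring back up. The arm is clear, the loose things look undisturbed in the last picture, and the job is handed in; the hand-in returned no verdict.

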